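# Load a sample into the turbidity reader under its push-and-turn light cap

### The arm

A 6-joint arm with a two-finger parallel gripper is mounted at the origin on the work surface. World frame = base frame: x ahead of the robot, y to its left, z up, the work surface at z = 0. Lengths are in m, angles in rad, forces in N, time in s.
With the tool pointing down it reaches from about 0.275 to 0.725 m from the base axis. Payload 5.6 kg.
Tool frame: the origin (TCP) lies midway between the tips of the shut fingers; the grasp point (between the pads) lies 19 mm behind it; x points along the fingers, y is the direction in which the jaws open and shut, and the axes are right-handed (so a half turn about x gives the same grasp; the last joint's range is limited). The gripper opens to 85 mm and grips with 20 to 120 N. Pads are 22 mm wide; open, the fingers measure 114 mm over their backs; the gripper's body (76 mm by 85 mm) begins 54 mm behind the grasp point. The pads swing forward as they close: fully open they stand 13 mm farther back than shut.
Start: joints at [1.574, 0.255, 0.108, 0, -1.424, -0.285], TCP at [0.153, 0.528, 0.193] pointing down, gripper open.
Joint ranges: [-2.95, 2.95], [-1.21, 1.97], [-1.09, 1.5], [-2.87, 1.71], [-2.94, -0.07], [-3.05, 3.05]. Speed limits (rad/s): [2.57, 2.57, 3.14, 3.14, 3.14, 3.14].

### API

Orientations are given as a unit quaternion [x, y, z, w].
In Python, from workcell import manip, imaging gives the robot as it stands. The module is installed in compiled form; this text tells all that it offers.
- The arm moves only by the shell command python3 -m crank 'ROWS' [FORCE]. ROWS is JSON, one flat list of numbers, 5 for each row, row after row: the gripper's target within -1 to 1 (shut at 1, half-way at 0, fully open at -1), then the shift along the tool's x, y, z in mm, then the turn about the tool's x in degrees. In form: [claw, x, y, z, turn, claw, x, y, z, turn, ...]. A call has 1 to 8 rows; each row is the pose to reach, as a shift and turn from the pose commanded when the call began, along the tool's axes at that moment; what a row does not reach only later rows make up. A row lasts 1/10 s, in which the tool goes at most 50 mm and 8.59 degrees, less where a joint would pass 70% of its speed; a pose out of reach is approached as far as the arm can. A call with a gripper value outside its range is refused whole. The fingers move at their own pace and stop on an object; FORCE is the grip in N (left out, the last holds). Time passes only in rows, so rows that repeat a pose let the fingers close. It gives the time, the measured TCP pose, the force and the opening at its end, in the units of the state.
- manip.read_state(): the state, without advancing time (a new reading comes with each control period).
- imaging.capture(name): name is "side" or "top" or "wrist"; returns a dict with "pixels" (384x512x3 uint8, red, green, blue), "fx", "fy", "cx", "cy" (pixels), "origin" and "attitude" of the camera in the world. Camera axes: x right, y down, z forward; pixel columns grow to the right and rows downward; lengths in m; the calibration is good to about 2 mm. A picture is of the moment at which its call begins. There is no depth.
- manip.hand_in(): hands the job in, once; it reports no verdict.
The state is a dict: "clock": time; "q": joint angles; "qvel": joint speeds; "effort": joint torques, N m; "eef_pos": TCP position; "tool_rot": TCP orientation; "wrist_force": force on the tool from outside, world axes, zero at the start; "torque": the same for the moment, N m; "finger_gap": opening from 0.0 (shut) to 1.0 (fully open).
Only numpy, scipy, OpenCV 4.12 (cv2) and the standard library are available. Lean on these libraries where they do the work, as an engineer would, in place of code of your own. Each camera call takes 0.05 s, during which the arm holds its last target. There are 200 camera calls.

### The job

Load the amber bottle with the black cap into the turbidity reader: press the reader's blue light cap down and turn it counter-clockwise off its catches, stand it upright in the white tray, and lower the bottle gently into the well, upright, and let go of it. Then put the light cap back on, press it down and turn it clockwise until it springs up locked into its catches, and let go. Don't tip the sample bottle over, and leave the other bottles, the dish, the tip box, the wash bottle and the beaker where they stand.

Things in the scene. Friction and masses are not known exactly. Their poses are not given: they have to be found in the camera images.
- reader: Bench turbidity reader, fixed: white and grey housing, deck 260 x 200 mm (x, y) and 100 mm high, sloping key panel at its -x end (towards the robot). Origin under its middle. The well axis is at x = +35 mm, y = 0, in a black round neck (63 mm outside, chamfered, mouth 126 mm above the bench). Two aluminium claws, tops 123 mm high, stand beside the neck at its +x and -x side.
- well (a point): Middle of the well's floor, 56 mm above the bench; axes as the reader's. The bore is 50 mm across and 70 mm deep from floor to mouth; a seated bottle's top stands 30 mm above the mouth of the neck.
- spring_ring (a joint): Height (m) of the steel sprung ring round the neck, on which the light cap's skirt stands. 0: cap locked in its catches. Negative: pressed down (stop at -0.009). +0.006: sprung up, nothing holding it (its upper stop). Pushing force about 9.5 N at 0, 15 N at -0.006, 17.5 N at -0.009, 4 N at +0.006.
- light_cap: Blue light-tight cap, an upside-down cup 77 mm outside diameter, 62 mm high, 130 g; inside 68 mm across and 58 mm deep, 2 mm play all round the neck. Two white ears at the skirt's foot stick out along its +x and -x to 48 mm from the axis (13 mm wide, 6 mm thick). Origin: centre of the skirt's underside. Locked: origin 111 mm above the bench, x axis along the reader's x (either way round).
- cap_grip (a point): On the cap's axis, 81 mm above its origin, where to hold it: the bar grip on its top, 64 mm long along the cap's x axis, 16 mm thick (y), 26 mm high (62 to 88 mm above the cap's origin), with a white mark on its +x half. Axes as the cap's.
- catch (a point): In the recess of the +x claw (the -x claw is the same, turned half round), 43 mm from the well axis, 117 mm up: a locked ear's top rests there, behind a lip 5 mm deep on its counter-clockwise side. To free: press the cap 7 mm down (5.5 to 9), turn 55 degrees (over 35) counter-clockwise from above while pressed, lift. An ear is clear of the claws from 35 to 150 degrees.
- lock_press (a point): On the well axis, 104 mm above the bench: where the cap's origin must be while it is turned. To lock: set the cap over the neck turned 55 degrees counter-clockwise of locked, press its origin to here, turn it clockwise until its x axis lines up with the reader's (a stop follows 2 to 3 degrees later), and let it rise 7 mm: the ears spring into the recesses.
- clean_tray: White tray, fixed, 220 x 150 mm (x, y), 20 mm high, walls and floor 4 mm. Origin: centre of its underside. A small glass dish stands at its +x end; the cap goes at about x = -35 mm, y = 0.
- bottle_tray: Blue tray of the same size, fixed, with three sample bottles standing in it in a row along its x axis, 65 mm apart. Origin: centre of its underside.
- sample_bottle: The sample: amber glass bottle with a paper label and a black cap, 42 mm diameter, 100 mm high, about 120 g. The black cap is 32 mm diameter and takes the top 24 mm; below it the neck is 24 mm across, the glass widens from 70 mm down to 60 mm above the foot. Origin: centre of its foot, z up.
- clear_bottle: Same bottle in clear plastic with a white cap: leave.
- green_bottle: Same bottle in green glass with a red cap: leave.
- dish: Small glass dish, 52 mm diameter, 30 mm high, in the white tray at x = +72 mm: leave. Origin: centre of its underside.
- tip_box: Yellow pipette-tip box 87 x 122 x 75 mm: leave. Origin: centre of its underside.
- wash_bottle: White wash bottle with red top, 68 mm diameter, 185 mm high with its spout: leave. Origin: centre of its underside.
- beaker: Glass beaker 72 mm diameter, 85 mm high: leave. Origin: centre of its underside.
Things that resemble listed ones, but are neither listed nor needed, are in the scene too. Leave any pink or yellow look-alike of the sample_bottle alone.

How it is judged:
On the way, in this order (a step that is already met when the one before it is completed fails the run):
1. the light cap is pressed down off its catches (value of joint spring_ring below -0.0045 m and angle between the x axis of light_cap and the x axis of reader, either way round below 0.25 rad and horizontal distance between light_cap and well below 0.006 m), for 0.05 s.
2. the light cap is turned free of the catches, still over the well (angle between the x axis of light_cap and the x axis of reader, either way round above 0.55 rad and horizontal distance between light_cap and well below 0.008 m), for 0.05 s.
3. the light cap stands upright in the white tray, let go (x of light_cap in the frame of clean_tray between -0.07 and 0.07 m and y of light_cap in the frame of clean_tray between -0.04 and 0.04 m and z of light_cap in the frame of clean_tray below 0.008 m and angle between light_cap's own z axis and vertical below 0.1 rad and contact force between the fingers and light_cap below 0.3 N and linear speed of light_cap below 0.02 m/s), for 0.2 s.
4. the sample bottle stands upright in the well, let go, the cap still in the white tray (horizontal distance between sample_bottle and well below 0.009 m and z of sample_bottle in the frame of well between -0.004 and 0.004 m and angle between sample_bottle's own z axis and vertical below 0.12 rad and contact force between the fingers and sample_bottle below 0.3 N and z of light_cap in the frame of clean_tray below 0.008 m), for 0.2 s.
At the end, for the whole second after the job is handed in: Amber bottle upright on the well floor (9 mm of axis, 4 mm of floor, 7 deg); light cap locked: origin 108.5 to 113.5 mm above the reader's foot, x axis within 8 deg of the reader's either way round, 6 mm of the axis, tilt under 3.4 deg; both released and at rest (horizontal distance between sample_bottle and well below 0.009 m and z of sample_bottle in the frame of well between -0.004 and 0.004 m and angle between sample_bottle's own z axis and vertical below 0.12 rad and angle between the x axis of light_cap and the x axis of reader, either way round below 0.14 rad and horizontal distance between light_cap and well below 0.006 m and z of light_cap in the frame of reader between 0.1085 and 0.1135 m and angle between light_cap's own z axis and vertical below 0.06 rad and linear speed of each of light_cap, sample_bottle below 0.02 m/s); the robot touches nothing.
It fails at once if the sample bottle is tipped over or laid down (over 40 degrees) (angle between sample_bottle's own z axis and vertical above 0.7 rad).
It fails at once if the sample bottle is dropped (falls free of the fingers faster than 0.45 m/s) or rammed into the reader with over 80 N ((contact force between the fingers and sample_bottle below 0.1 N and linear speed of sample_bottle above 0.45 m/s) or contact force between sample_bottle and reader above 80 N).
It fails at once if another bottle or the dish is shifted by more than 30 mm (distance of any of clear_bottle, green_bottle, dish from where it was at the start of the episode above 0.03 m).
It fails at once if a bystander on the bench is shifted by more than 30 mm (distance of any of tip_box, wash_bottle, beaker from where it was at the start of the episode above 0.03 m).
It also fails if it takes over 72 s, if anything falls off the work surface, if the arm or the gripper's body presses on something with over 40 N, if the wrist force passes 120 N, or if a joint passes its speed limit or range.

## Working session

There is one attempt and no reset: what is moved stays moved. The work goes in short steps, Python scripts to look and compute and a shell command to move; the robot and the scene stay as the last step left them, time stands still between calls to the robot, and variables do not carry over. Pictures are saved under pics/ and viewed, on a budget of 10 in all, crops included, one or two more only if the job needs it, and the job is handed in when it is done.

```bash
mkdir -p pics; cat > h.py <<'E'
import numpy as np, cv2
from workcell import manip, imaging
from scipy.spatial.transform import Rotation as R
def cap(n):
    c=imaging.capture(n); np.savez(f'{n}.npz',**c); return c
def load(n): return dict(np.load(f'{n}.npz'))
def rot(c):
    a=np.array(c['attitude']); return a if a.shape==(3,3) else R.from_quat(a).as_matrix()
def ray(c,u,v):
    d=rot(c)@np.array([(u-c['cx'])/c['fx'],(v-c['cy'])/c['fy'],1.]); return np.array(c['origin']),d/np.linalg.norm(d)
def plane(c,u,v,z):
    o,d=ray(c,u,v); return o+d*(z-o[2])/d[2]
def proj(c,p):
    q=rot(c).T@(np.array(p)-c['origin']); return q[0]/q[2]*c['fx']+c['cx'],q[1]/q[2]*c['fy']+c['cy']
def save(c,f,box=None,s=1):
    im=c['pixels'][...,::-1]
    if box: im=im[box[1]:box[3],box[0]:box[2]]
    cv2.imwrite(f,cv2.resize(im,None,fx=s,fy=s,interpolation=cv2.INTER_CUBIC))
def togo(p):
    """TCP shift to world point p in tool axes mm"""
    s=manip.read_state(); return R.from_quat(s['tool_rot']).inv().apply(np.array(p)-s['eef_pos'])*1000
E
python3 - <<'E'
from h import *
for n in('top','side'):
    c=cap(n); save(c,f'pics/{n}0.png',s=1.5); print(n,c['fx'],c['cx'],c['cy'],c['origin'],np.round(rot(c),3).tolist())
s=manip.read_state(); print(s); print(R.from_quat(s['tool_rot']).as_matrix().round(3))
E
```

```text
top 437.8500249950963 255.80050210007616 196.18940557349293 [0.39658728 0.00970235 1.40672937] [[-0.012, -0.992, 0.125], [-1.0, 0.012, -0.001], [-0.001, -0.125, -0.992]]
side 361.32151458281277 256.6527656214195 191.585746337057 [0.350579   0.65915786 0.74205807] [[-0.959, -0.177, 0.222], [-0.284, 0.632, -0.721], [-0.012, -0.755, -0.656]]
{'clock': 0.1, 'q': array([ 1.57358001e+00,  2.55675273e-01,  1.07132621e-01, -4.12651698e-04,
       -1.42391516e+00, -2.84623425e-01]), 'qvel': array([-1.23263182e-03,  4.35682293e-04,  3.39977921e-03,  1.62164724e-03,
        1.08004884e-03,  2.66376979e-05]), 'effort': array([-3.04731533e-03, -3.87603951e+01,  2.38477385e+01,  5.37803248e+00,
       -3.77805904e-03, -1.09926660e-06]), 'eef_pos': array([0.15276788, 0.5278235 , 0.19229385]), 'tool_rot': array([-0.70003542,  0.09993918,  0.70015281,  0.09873511]), 'wrist_force': array([ 0.25164122,  0.42983819, -0.03422972]), 'torque': array([-0.02589627, -0.01652362, -0.00596409]), 'finger_gap': 0.9973678149397777}
[[-0.    -0.278 -0.961]
 [-0.002 -0.961  0.278]
 [-1.     0.002 -0.   ]]
```

View pics/top0.png

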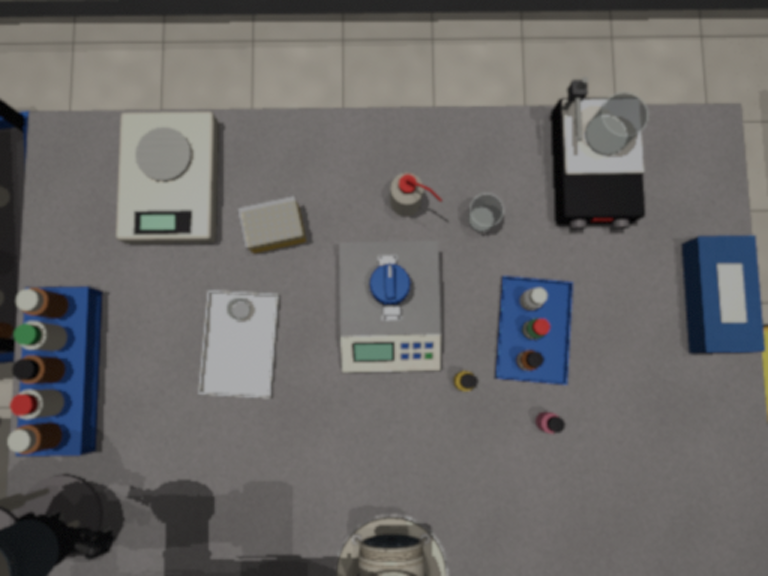

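View pics/side0.png

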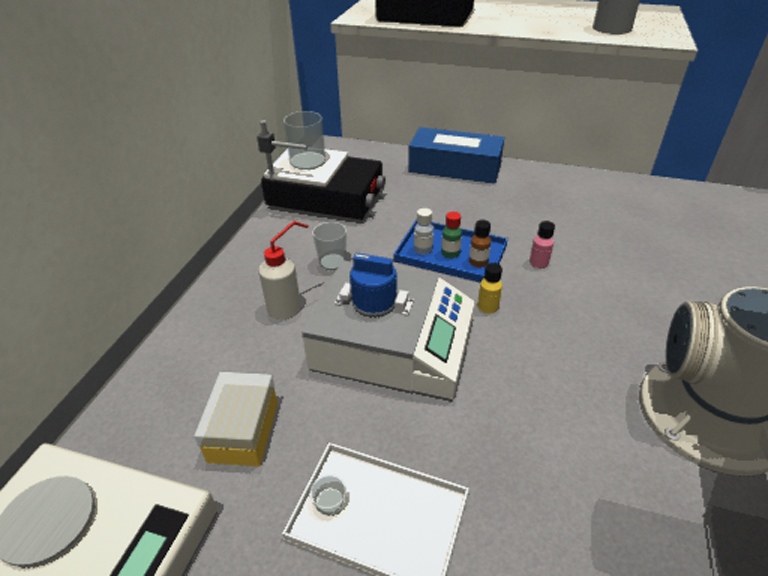

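The top view shows the cap at (390,283), the white tray at (238,343), and the reader with its panel towards the robot. Candidates for the sample, in view pixels:
- amber bottle with black cap in the blue tray: (530,360)
- green bottle: (540,327)
- clear bottle: (537,297)
- yellow look-alike: (466,381)
- pink look-alike: (552,423)
- rack bottles: x≈35, y 300–440

I choose (530,360) and will check it in a crop.

```bash
python3 - <<'E'
from h import *
c=load('top'); im=c['pixels']; hsv=cv2.cvtColor(im,cv2.COLOR_RGB2HSV)
a=im[180:262,325:385]; b=im[155:225,225:297]
a=cv2.resize(a,(480,int(480*82/60)),interpolation=cv2.INTER_CUBIC)[:590]; b=cv2.resize(b,(300,292),interpolation=cv2.INTER_CUBIC)
o=np.zeros((590,790,3),np.uint8); o[:a.shape[0],:480]=a; o[:292,485:785]=b
cv2.imwrite('pics/crop1.png',o[...,::-1])
def comps(m,box,mn=6):
    x0,y0,x1,y1=box; k=np.zeros(m.shape,np.uint8);k[y0:y1,x0:x1]=m[y0:y1,x0:x1]
    n,l,st,ce=cv2.connectedComponentsWithStats(k)
    return [(st[i,4],ce[i].round(1),cv2.minAreaRect(np.argwhere(l==i)[:,::-1].astype(np.float32))) for i in range(1,n) if st[i,4]>=mn]
H,S,V=[hsv[...,i].astype(int) for i in range(3)]
print('white claws'); 
for r in comps((S<40)&(V>170),(240,160,285,222)): print(r, plane(c,*r[1],.123).round(4))
print('blue cap')
for r in comps((H>100)&(H<125)&(S>120),(240,160,285,222)): print(r, plane(c,*r[1],.18).round(4))
print('deck')
for r in comps((S<40)&(V>60)|((H>100)&(S>120)),(215,150,305,255),400): print(r)
print('whitetray')
for r in comps((V>140),(125,185,195,275),300):
    print(r); bx=cv2.boxPoints(r[2]); P=np.array([plane(c,*p,.02) for p in bx]); print(P.round(4).tolist(),P.mean(0))
print('bluetray')
for r in comps((H>100)&(H<125)&(S>120),(320,175,390,262),100):
    print(r); bx=cv2.boxPoints(r[2]); P=np.array([plane(c,*p,.02) for p in bx]); print(P.round(4).tolist(),P.mean(0))
print('dark cap')
for r in comps((V<35),(335,225,372,252),4): print(r, plane(c,*r[1],.1).round(4))
E
```

```text
white claws
(np.int32(12), array([257.6, 172.8]), ((257.85137939453125, 172.6081085205078), (1.8083888292312622, 6.082762718200684), 80.53767395019531)) [0.6285 0.0025 0.123 ]
(np.int32(15), array([260.7, 206.5]), ((260.5, 206.5), (1.0, 7.0), 90.0)) [ 0.5277 -0.0054  0.123 ]
blue cap
(np.int32(520), array([259.6, 189.9]), ((259.5, 189.5), (25.0, 25.0), 90.0)) [ 0.5691 -0.0022  0.18  ]
deck
(np.int32(8966), array([259.6, 200.8]), ((259.5, 202.0), (104.0, 89.0), 90.0))
whitetray
(np.int32(2798), array([159.9, 231.2]), ((158.86209106445312, 229.15516662597656), (46.09024429321289, 69.7582015991211), 4.763641834259033))
[[0.3683, 0.3959, 0.02], [0.588, 0.3824, 0.02], [0.5738, 0.2355, 0.02], [0.3547, 0.2518, 0.02]] [0.47121153 0.31640699 0.02      ]
bluetray
(np.int32(2494), array([355.9, 220.6]), ((355.84075927734375, 219.88938903808594), (47.028934478759766, 68.31501007080078), 3.814074993133545))
[[0.3907, -0.2226, 0.02], [0.607, -0.2444, 0.02], [0.595, -0.3941, 0.02], [0.3792, -0.3695, 0.02]] [ 0.49294568 -0.30766721  0.02      ]
dark cap
(np.int32(8), array([352.4, 238.8]), ((352.5, 239.0), (6.0, 1.0), 90.0)) [ 0.4303 -0.2768  0.1   ]
```

View pics/crop1.png

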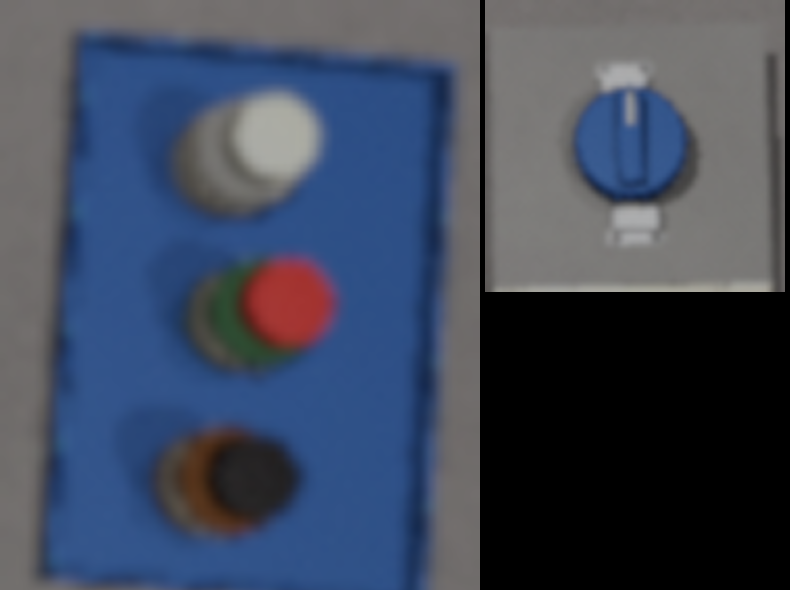

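The crop confirms it: amber glass, paper label and black cap at full-image pixel (356.6,239.4). The light cap's bar is at (260,188), with the white mark towards +x. Moving above the reader next, rising first.

```bash
python3 -m crank '[-1,-50,0,0,0,-1,-100,0,0,0,-1,-130,394,-547,-20,-1,-130,394,-547,-20,-1,-130,394,-547,-20,-1,-130,394,-547,-20,-1,-130,394,-547,-20,-1,-130,394,-547,-20]' 30
python3 - <<'E'
from h import *
c=load('top')
print(plane(c,356.6,239.4,.104),plane(c,259.8,189.1,.173),plane(c,260,188.1,.199))
print(togo([.567,-.003,.32])); s=manip.read_state(); print(s['q'],R.from_quat(s['tool_rot']).as_matrix().round(3)[:,1])
E
```

```text
clock: 0.9
eef_pos: [0.3383, 0.2907, 0.3064]
tool_rot: [-0.707, -0.024, 0.707, -0.024]
wrist_force: [0.7, 0.8, -0.3]
finger_gap: 0.998
[ 0.42827084 -0.28826676  0.104     ] [ 0.57236859 -0.00290118  0.173     ] [ 0.57147154 -0.00323006  0.199     ]
[ -13.66082981  308.52141225 -208.27741213]
[ 1.06322870e+00  3.75042740e-02  1.32867808e-01 -1.60456719e-04
 -1.66630360e+00  5.75454507e-01] [ 0.068 -0.998  0.   ]
```

```bash
python3 -m crank '[-1,-14,309,-212,0,-1,-14,309,-212,0,-1,-14,309,-212,0,-1,-14,309,-212,0,-1,-14,309,-212,0,-1,-14,309,-212,0,-1,-14,309,-212,0,-1,-14,309,-212,0]'
python3 -m crank '[-1,0,0,0,0,-1,0,0,0,0,-1,0,0,0,0]'
python3 - <<'E'
from h import *
c=cap('wrist'); save(c,'pics/w1.png',s=1.5); print(c['origin'],rot(c).round(3).tolist(),c['fx'])
s=manip.read_state(); print(s['q'],s['eef_pos'])
print(proj(c,[.571,-.003,.199]))
E
```

```text
clock: 1.7
eef_pos: [0.5713, -0.0046, 0.3189]
tool_rot: [-0.706, -0.023, 0.708, -0.023]
wrist_force: [0.0, 0.9, 0.5]
finger_gap: 1.002
clock: 2.0
eef_pos: [0.5696, -0.0008, 0.3205]
tool_rot: [-0.707, -0.024, 0.707, -0.024]
wrist_force: [-0.3, -0.0, 0.3]
finger_gap: 1.005
[0.63563478 0.00472814 0.5012971 ] [[0.069, -0.964, -0.259], [-0.998, -0.066, -0.018], [-0.0, 0.259, -0.966]] 293.6808792174301
[ 2.73332931e-01  3.01047961e-01  4.90829656e-01 -1.29187186e-04
 -1.76007690e+00  1.36596796e+00] [ 0.56952079 -0.00063513  0.32077137]
(np.float64(258.0209729292499), np.float64(178.168028223222))
```

View pics/w1.png

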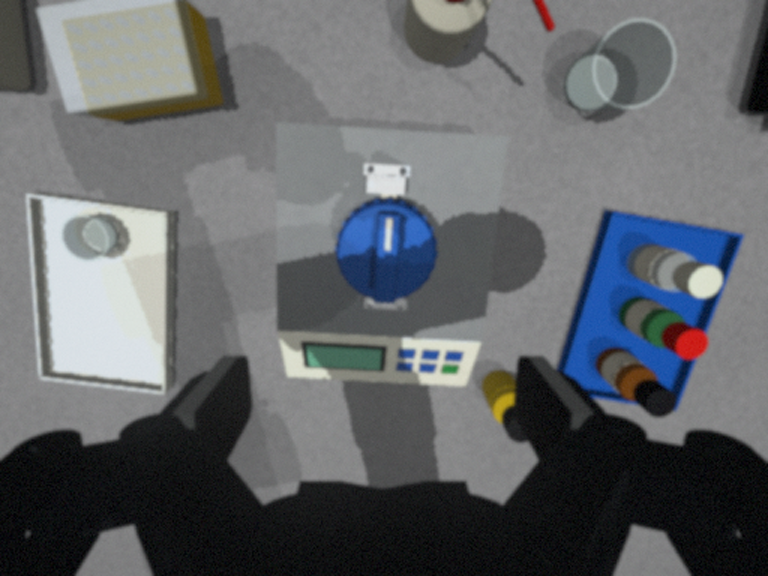

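The wrist view shows the cap at (387,250) with its bar roughly in line with the jaws' normal. The claws are at (387,180) and (385,303), the white tray is on the left, and the sample's black cap is at (655,397).

```bash
python3 - <<'E'
from h import *
c=load('wrist'); im=c['pixels']; 
P=lambda u,v,z: plane(c,u/1.5,v/1.5,z)
def ang(a,b): d=b-a; return np.degrees(np.arctan2(d[1],d[0]))
bl,br=P(277,123,.1),P(508,135,.1); print('deck back',bl,br,np.linalg.norm(br-bl),ang(br,bl)-90)
hsv=cv2.cvtColor(im,cv2.COLOR_RGB2HSV).astype(int); H,S,V=hsv[...,0],hsv[...,1],hsv[...,2]
m=((H>100)&(H<125)&(S>120)); k=np.zeros(m.shape,np.uint8); k[125:205,215:300]=m[125:205,215:300]
k=cv2.morphologyEx(k,cv2.MORPH_CLOSE,np.ones((9,9)))
cn=max(cv2.findContours(k,0,2)[0],key=cv2.contourArea); print('blue circle',cv2.minEnclosingCircle(cn))
w=(V>150)&(S<60)
for nm,(x0,y0,x1,y1),z in(('mark',(245,135,275,175),.199),('claw+',(235,100,282,132),.123),('claw-',(235,192,282,212),.123)):
    p=np.argwhere(w[y0:y1,x0:x1])[:,::-1]+[x0,y0]; r=cv2.minAreaRect(p.astype(np.float32)); bx=cv2.boxPoints(r)
    print(nm,len(p),p.mean(0),p.min(0),p.max(0),plane(c,*p.mean(0),z),r)
im2=cv2.cvtColor(im[125:210,215:300],cv2.COLOR_RGB2BGR); cv2.imwrite('pics/w1c.png',cv2.resize(im2,(595,595),interpolation=cv2.INTER_CUBIC))
E
```

```text
deck back [0.66925265 0.09747524 0.1       ] [ 0.67315682 -0.10126545  0.1       ] 0.19877903563168328 1.125404868023594
blue circle ((258.14324951171875, 166.19625854492188), 34.35753631591797)
mark 90 [258.68888889 155.25555556] [257 145] [261 166] [ 0.59510098 -0.00196707  0.199     ] ((259.0, 155.5), (21.0, 4.0), 90.0)
claw+ 828 [261.32971014 116.81280193] [241 100] [281 131] [ 0.63299141 -0.00348631  0.123     ] ((261.0, 115.5), (31.0, 40.0), 90.0)
claw- 6 [247.         201.16666667] [246 200] [248 202] [0.52224374 0.00758078 0.123     ] ((246.90000915527344, 201.20001220703125), (2.683281421661377, 1.3416407108306885), 26.56505012512207)
```

View pics/w1c.png

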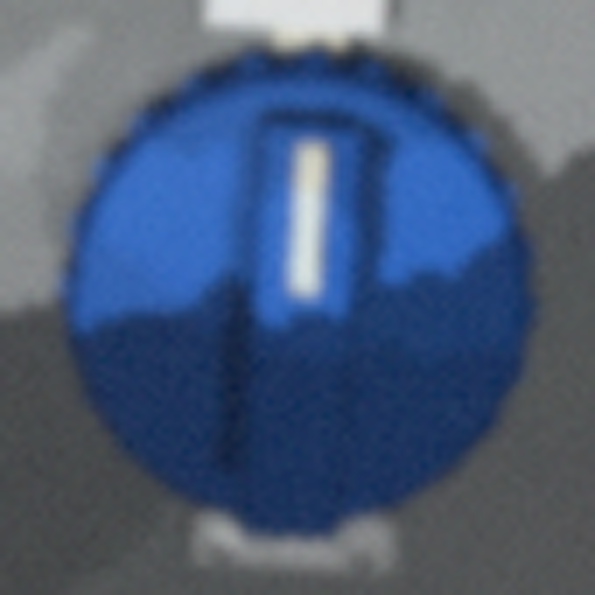

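```bash
python3 - <<'E'
from h import *
c=load('wrist'); P=lambda x,y,z: plane(c,215+x/7,125+y/7,z)
def ang(a,b): d=b-a; return np.degrees(np.arctan2(d[1],d[0]))
a,b=P(312,140,.199),P(303,297,.199); print('mark',a,b,ang(b,a),np.linalg.norm(a-b))
a,b=P(260,125,.199),P(236,470,.199); print('left edge',a,b,ang(b,a))
print('bar end +x',P(318,120,.199))
for y in (72,85):print('disc top',P(295,y,.173))
print('disc L,R',P(72,280,.165),P(525,280,.165))
a,b=P(295,10,.123),P(295,545,.123);print('claws',a,b)
s=manip.read_state();print(s['eef_pos'],R.from_quat(s['tool_rot']).as_matrix().round(4)[:,1])
E
```

```text
mark [ 0.60561619 -0.00211259  0.199     ] [ 0.58241585 -0.00246038  0.199     ] 0.8588260727744476 0.0232029530895396
left edge [0.60725771 0.0055975  0.199     ] [0.55515553 0.00580388 0.199     ] -0.22694514434515506
bar end +x [ 0.60855481 -0.00277377  0.199     ]
disc top [0.61341776 0.00073279 0.173     ]
disc top [6.11411206e-01 5.90921124e-04 1.73000000e-01]
disc L,R [0.57664838 0.03499577 0.165     ] [ 0.58177698 -0.03964366  0.165     ]
claws [0.62095952 0.00089678 0.123     ] [ 0.52081066 -0.0061842   0.123     ]
[ 0.56952079 -0.00063513  0.32077137] [ 6.850e-02 -9.977e-01 -2.000e-04]
```

Cap centre is about (0.575, -0.0025), yaw about 1° from the mark and deck edge. I'm descending over the bar.

```bash
python3 -m crank '[-1,45,2,-5,3,-1,90,2,-5,3,-1,120,2,-5,3,-1,135,2,-5,3,-1,145,2,-5,3,-1,145,2,-5,3]' 60 ; python3 -m crank '[1,0,0,0,0,1,0,0,0,0,1,0,0,0,0,1,0,0,0,0,1,0,0,0,0,1,0,0,0,0]' 60; python3 -c "
from h import *
s=manip.read_state();print(s['eef_pos'],s['torque'],R.from_quat(s['tool_rot']).as_matrix().round(4)[:,1])"
```

```text
clock: 2.65
eef_pos: [0.5743, -0.0025, 0.1748]
tool_rot: [-0.707, -0.006, 0.708, -0.006]
wrist_force: [0.4, 0.7, -0.5]
finger_gap: 0.997
clock: 3.25
eef_pos: [0.5751, -0.0032, 0.1755]
tool_rot: [0.707, 0.005, -0.707, 0.005]
wrist_force: [-1.4, 0.2, 0.3]
finger_gap: 0.005
[ 0.57514191 -0.00316667  0.17548977] [-0.03148849  0.03138918  0.01561197] [ 0.0148 -0.9999 -0.    ]
```

The fingers shut completely, so the bar was missed. Looking.

```bash
python3 - <<'E'
from h import *
c=cap('wrist'); d=cap('side')
o=np.hstack([c['pixels'][80:384,120:420],d['pixels'][100:300,150:347].repeat(1,0)[:0].reshape(0,0,3) if 0 else cv2.resize(d['pixels'][130:280,190:340],(304,304))])
cv2.imwrite('pics/w2.png',cv2.resize(o,None,fx=1.3,fy=1.3)[...,::-1])
E
```

```text
(no output)
```

View pics/w2.png

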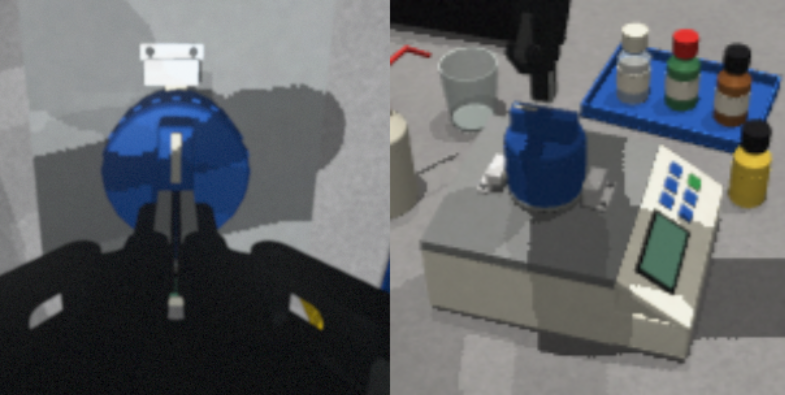

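```bash
python3 - <<'E'
from h import *
d=load('side'); s=manip.read_state(); print(s['eef_pos'],s['q'])
for z in (.1755,.185,.199,.215,.23): print(z,proj(d,[s['eef_pos'][0],s['eef_pos'][1],z]))
print('cap bar ends',proj(d,[.607,-.0025,.199]),proj(d,[.543,-.0025,.199]))
print('cap disc ctr z.173, axis foot .111',proj(d,[.575,-.0025,.173]),proj(d,[.575,-.0025,.111]))
w=load('wrist'); print('wrist origin rel tcp',R.from_quat(s['tool_rot']).inv().apply(w['origin']-s['eef_pos']), 'tip in wrist',proj(w,s['eef_pos']))
print('obs side bar ends', [(190+(x-390)/1.3*.4934,130+y/1.3*.4934) for x,y in((512,105),(577,112),(545,97))])
print('obs wrist tip',[(120+x/1.3,80+y/1.3) for x,y in((177,190),(176,255))])
E
```

```text
[ 0.57510903 -0.00317099  0.17540685] [ 2.66281537e-01  3.10475874e-01  1.39240191e-01 -8.12712321e-06
 -1.39959204e+00  1.31936885e+00]
0.1755 (np.float64(248.41756848654447), np.float64(179.2961597605083))
0.185 (np.float64(248.31292331490232), np.float64(176.30964716441713))
0.199 (np.float64(248.15601986744142), np.float64(171.83171364050366))
0.215 (np.float64(247.9726613275515), np.float64(166.59876709945593))
0.23 (np.float64(247.79671485027845), np.float64(161.5773565329873))
cap bar ends (np.float64(235.73372094303775), np.float64(169.8571459247561)) (np.float64(260.69897256159356), np.float64(174.1808320485212))
cap disc ctr z.173, axis foot .111 (np.float64(248.40582168419803), np.float64(180.24655888594003)) (np.float64(249.0544198786417), np.float64(198.70161675498733))
wrist origin rel tcp [-0.18089164 -0.00110318 -0.06624403] tip in wrist (np.float64(256.4987759164763), np.float64(219.1807927539066))
obs side bar ends [(236.3036923076923, 169.85153846153847), (260.9736923076923, 172.50830769230768), (248.82846153846154, 166.81523076923077)]
obs wrist tip [(256.1538461538462, 226.15384615384616), (255.3846153846154, 276.1538461538462)]
```

```bash
python3 - <<'E'
from h import *
d=load('side');w=load('wrist')
a=cv2.resize(d['pixels'][125:215,205:295],(395,395),interpolation=cv2.INTER_CUBIC); b=cv2.resize(w['pixels'][130:270,186:326],(395,395),interpolation=cv2.INTER_CUBIC)
cv2.imwrite('pics/z1.png',np.hstack([a,b])[...,::-1])
E
```

```text
(no output)
```

View pics/z1.png

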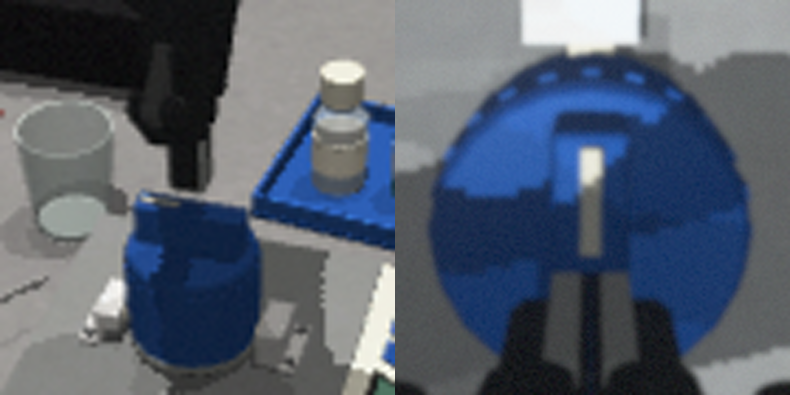

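```bash
python3 - <<'E'
from h import *
d=load('side');w=load('wrist')
o1,a=ray(d,248.3,167.8); o2,b=ray(w,255.5,225.7)
t=np.linalg.lstsq(np.c_[a,-b],o2-o1,rcond=None)[0]; print(o1+t[0]*a,o2+t[1]*b)
# bar/claw features in the new wrist image: crop->px
P=lambda x,y,z: plane(w,186+(x-395)*140/395,130+y*140/395,z)
print('mark',P(592,148,.199),P(590,255,.199)); print('disc L R',P(430,220,.165),P(750,220,.165),'bar top end',P(592,130,.199))
E
```

```text
[ 0.57561646 -0.00683074  0.20857786] [ 0.58246962 -0.00233701  0.20585881]
mark [ 0.60513505 -0.00216914  0.199     ] [ 0.58301152 -0.00212333  0.199     ]
disc L R [0.57881799 0.03656241 0.165     ] [ 0.58000422 -0.04098002  0.165     ] bar top end [ 0.6087075  -0.00211143  0.199     ]
```

Both views put the fingertips at z≈0.207, about 31 mm above the reported TCP. The cap itself is where I measured it. I'll reopen, go 25 mm lower watching the force, and close.

```bash
python3 -m crank '[-1,0,0,0,0,-1,0,0,0,0,-1,0,0,0,0,-1,0,0,0,0,-1,10,0,0,0,-1,20,0,0,0,-1,25,0,0,0,-1,25,0,0,0]' 60 ; python3 -m crank '[1,0,0,0,0,1,0,0,0,0,1,0,0,0,0,1,0,0,0,0,1,0,0,0,0,1,0,0,0,0]' 60
```

```text
clock: 4.15
eef_pos: [0.5742, -0.0032, 0.1489]
tool_rot: [-0.706, -0.005, 0.708, -0.005]
wrist_force: [-0.6, -0.2, -0.4]
finger_gap: 0.999
clock: 4.75
eef_pos: [0.5752, -0.0031, 0.1509]
tool_rot: [0.707, 0.005, -0.707, 0.005]
wrist_force: [-0.7, -0.1, 2.0]
finger_gap: 0.161
```

The bar is gripped (gap 0.16, about 14 mm). Raising grip force and pressing down.

```bash
python3 -m crank '[1,0,0,0,0,1,3,0,0,0,1,7,0,0,0,1,7,0,0,0,1,7,0,0,0,1,7,0,0,0]' 110; python3 -c "
from h import *
s=manip.read_state();print(s['eef_pos'],s['torque'],s['wrist_force'],s['q'][5])"
```

```text
clock: 5.35
eef_pos: [0.5757, -0.0032, 0.1459]
tool_rot: [0.708, 0.005, -0.706, 0.005]
wrist_force: [-3.8, 1.9, 12.6]
finger_gap: 0.144
[ 0.57568642 -0.00319674  0.1458509 ] [ 0.62139942  1.65985419 -0.08145853] [-3.78035171  1.90085039 12.58481629] 1.3192742364348427
```

```bash
python3 -m crank '[1,1,0,0,0,1,2,0,0,0,1,2,0,0,0,1,2,0,0,0,1,2,0,0,0]'; python3 -c "
from h import *
s=manip.read_state();print(s['eef_pos'],s['torque'],s['wrist_force'])"
```

```text
clock: 5.85
eef_pos: [0.5758, -0.0032, 0.1442]
tool_rot: [0.708, 0.005, -0.706, 0.006]
wrist_force: [-4.5, 2.1, 13.0]
finger_gap: 0.142
[ 0.57575478 -0.00322363  0.14417874] [ 0.66004298  1.83107299 -0.04104106] [-4.49137889  2.07076325 13.02891777]
```

```bash
python3 -m crank '[1,1,0,0,0,1,2,0,0,0,1,2,0,0,0,1,2,0,0,0]'; python3 -c "
from h import *
s=manip.read_state();print(s['eef_pos'],s['torque'],s['wrist_force'])"
```

```text
clock: 6.25
eef_pos: [0.5758, -0.0032, 0.1425]
tool_rot: [0.708, 0.005, -0.706, 0.006]
wrist_force: [-5.2, 1.7, 15.5]
finger_gap: 0.146
[ 0.5758329  -0.00324197  0.14251198] [ 0.71766266  2.18116385 -0.06621877] [-5.18535445  1.67153225 15.54380122]
```

Pressed (about 16 N). Turning 57° counter-clockwise.

```bash
python3 -m crank '[1,0,0,0,-8,1,0,0,0,-16,1,0,0,0,-24,1,0,0,0,-32,1,0,0,0,-40,1,0,0,0,-48,1,0,0,0,-57,1,0,0,0,-57]'; python3 -c "
from h import *
s=manip.read_state();print(s['eef_pos'],s['torque'],s['wrist_force'],R.from_quat(s['tool_rot']).as_matrix().round(4)[:,1],s['q'][5])"
```

```text
clock: 7.05
eef_pos: [0.5778, -0.0035, 0.1433]
tool_rot: [0.62, 0.342, -0.616, 0.345]
wrist_force: [-0.6, 0.9, 14.0]
finger_gap: 0.148
[ 0.57780701 -0.00354748  0.14334927] [0.18473405 0.48970903 0.13819412] [-0.57580928  0.86714902 14.02593524] [ 0.8494 -0.5276  0.0072] 2.3186477529367853
```

```bash
python3 -m crank '[1,-8,0,0,0,1,-20,0,0,0,1,-40,0,0,0,1,-70,0,0,0,1,-105,0,0,0,1,-140,0,0,0,1,-140,0,0,0,1,-140,0,0,0]'; python3 - <<'E'
from h import *
s=manip.read_state();print(s['eef_pos'],s['torque'],s['wrist_force'],s['q'][5]); print(togo([.436,.318,.28]),togo([.436,.318,.06]))
E
```

```text
clock: 7.85
eef_pos: [0.5752, -0.0028, 0.2791]
tool_rot: [0.619, 0.342, -0.619, 0.342]
wrist_force: [0.2, 0.6, -3.0]
finger_gap: 0.151
[ 0.57515043 -0.00276207  0.27912096] [0.02691469 0.01542885 0.00575846] [ 0.22803681  0.62032165 -2.97905298] 2.314231250347538
[  -0.56511434 -288.47441323 -197.57052951] [ 219.43478339 -288.35516295 -197.3950872 ]
```

```bash
python3 -m crank '[1,0,-41,-28,0,1,0,-82,-56,0,1,0,-123,-84,0,1,0,-164,-112,0,1,0,-205,-140,0,1,0,-246,-168,0,1,0,-288,-197,0,1,0,-288,-197,0]'; python3 -m crank '[1,45,0,0,0,1,90,0,0,0,1,135,0,0,0,1,180,0,0,0,1,205,0,0,0,1,205,0,0,0,1,205,0,0,0]'; python3 - <<'E'
from h import *
c=cap('wrist'); d=cap('side'); e=cap('top')
f=lambda x:cv2.resize(x,(390,390),interpolation=cv2.INTER_CUBIC)
cv2.imwrite('pics/p1.png',np.hstack([cv2.resize(c['pixels'],(400,300)),cv2.resize(d['pixels'],(400,300))])[...,::-1])
print(togo([.436,.318,.044]),manip.read_state()['wrist_force'])
E
```

```text
clock: 8.65
eef_pos: [0.4326, 0.3211, 0.2761]
tool_rot: [-0.616, -0.344, 0.62, -0.344]
wrist_force: [0.1, -0.6, -2.2]
finger_gap: 0.145
clock: 9.35
eef_pos: [0.4361, 0.3163, 0.0743]
tool_rot: [-0.618, -0.342, 0.619, -0.342]
wrist_force: [0.5, -0.2, -0.8]
finger_gap: 0.142
[32.25978737 -1.02693921  0.51056829] [ 0.67036653 -0.70354134 -1.89601118]
```

View pics/p1.png

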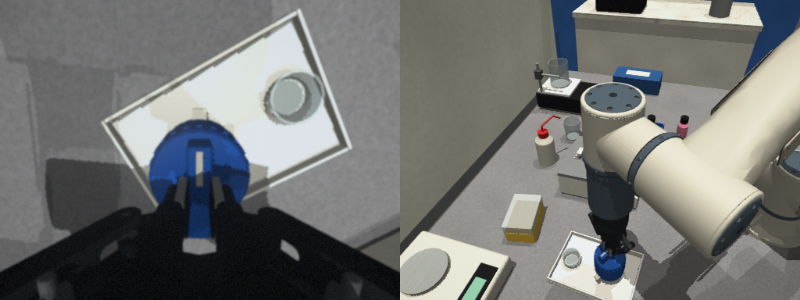

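The wrist and side views show the cap held upright over the white tray, clear of the dish. Lowering until contact, then letting go.

```bash
python3 -m crank '[1,10,-1,0,0,1,20,-1,0,0,1,26,-1,0,0,1,29,-1,0,0,1,29,-1,0,0,1,29,-1,0,0]'; python3 -m crank '[1,1,0,0,0,1,2,0,0,0,1,3,0,0,0,1,3,0,0,0]'
```

```text
clock: 10.1
eef_pos: [0.4354, 0.3176, 0.0455]
tool_rot: [0.619, 0.342, -0.619, 0.342]
wrist_force: [0.7, -0.1, -1.3]
finger_gap: 0.144
clock: 10.5
eef_pos: [0.4356, 0.3177, 0.044]
tool_rot: [0.619, 0.342, -0.618, 0.342]
wrist_force: [-4.0, -1.2, 7.5]
finger_gap: 0.148
```

Contact is at TCP z≈0.044, so the cap origin is about 40 mm below the TCP. Releasing.

```bash
python3 -m crank '[1,-1.5,0,0,0,1,-1.5,0,0,0,-1,-1.5,0,0,0,-1,-1.5,0,0,0,-1,-1.5,0,0,0,-1,-1.5,0,0,0,-1,-1.5,0,0,0]'; python3 -m crank '[-1,-15,0,0,0,-1,-60,0,0,0,-1,-110,0,0,0,-1,-160,0,0,0,-1,-210,0,0,0,-1,-260,0,0,0,-1,-280,0,0,0,-1,-280,0,0,0]' ; python3 - <<'E'
from h import *
c=cap('wrist');save(c,'pics/t1.png',s=1.3); s=manip.read_state(); print(s['eef_pos'],s['q'])
print(togo([.428,-.288,.32]),togo([.576,-.003,.32]))
E
```

```text
clock: 11.2
eef_pos: [0.4353, 0.3174, 0.0439]
tool_rot: [0.619, 0.342, -0.619, 0.342]
wrist_force: [0.3, -0.4, 0.0]
finger_gap: 0.975
clock: 12.0
eef_pos: [0.4364, 0.3182, 0.3279]
tool_rot: [0.622, 0.343, -0.616, 0.341]
wrist_force: [-0.2, -0.7, 0.2]
finger_gap: 1.0
[0.43561712 0.31798705 0.32534308] [ 9.20853693e-01  2.34378734e-01  4.12430190e-01 -6.10428294e-05
 -1.74541776e+00  1.65971824e+00]
[  3.6507903  315.95970267 517.16826423] [  4.7395195  289.64198622 197.11328072]
```

View pics/t1.png

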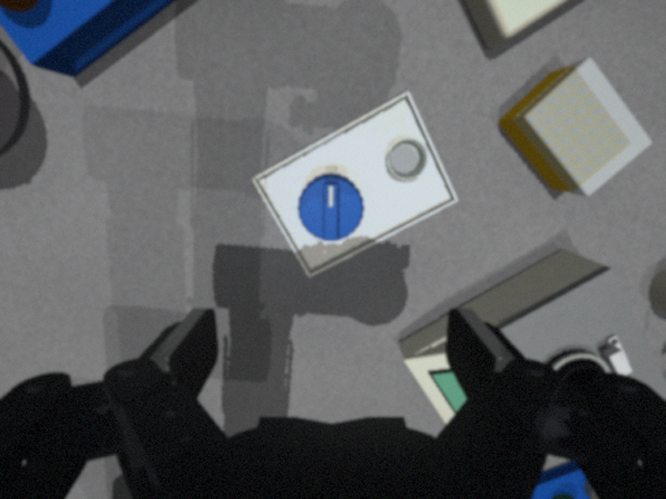

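The cap stands upright and free in the white tray at (331,207), and the dish is untouched. Now to the sample bottle.

```bash
python3 -m crank '[-1,4,316,517,64,-1,4,316,517,64,-1,4,316,517,64,-1,4,316,517,64,-1,4,316,517,64,-1,4,316,517,64,-1,4,316,517,64,-1,4,316,517,64]'; python3 - <<'E'
from h import *
s=manip.read_state();print(togo([.425,-.290,.32]),R.from_quat(s['tool_rot']).as_matrix().round(3)[:,1],s['q'])
E
```

```text
clock: 12.85
eef_pos: [0.4291, -0.0843, 0.32]
tool_rot: [-0.705, 0.039, 0.707, 0.04]
wrist_force: [1.0, 0.7, 0.3]
finger_gap: 1.002
[-1.33482998e-02  2.04857599e+02 -1.88821766e+01] [-0.112 -0.994  0.   ] [ 1.66368913e-01  2.40518695e-02  1.53232571e-01 -4.83254634e-04
 -1.70195990e+00  1.29258856e+00]
```

```bash
python3 -m crank '[-1,0,50,-5,0,-1,0,100,-9,0,-1,0,150,-14,0,-1,0,200,-19,0,-1,0,205,-19,0,-1,0,205,-19,0,-1,0,205,-19,0]'; python3 - <<'E'
from h import *
c=cap('wrist'); print(manip.read_state()['eef_pos'],proj(c,[.428,-.288,.104]))
hsv=cv2.cvtColor(c['pixels'],cv2.COLOR_RGB2HSV).astype(int);H,S,V=hsv[...,0],hsv[...,1],hsv[...,2]
save(c,'pics/b1.png',s=1.3)
E
```

```text
clock: 13.55
eef_pos: [0.427, -0.2877, 0.3205]
tool_rot: [-0.706, 0.038, 0.707, 0.038]
wrist_force: [0.0, 0.7, 0.5]
finger_gap: 0.994
[ 0.427225   -0.28729601  0.3210102 ] (np.float64(255.97985400545122), np.float64(163.35503739471974))
```

View pics/b1.png

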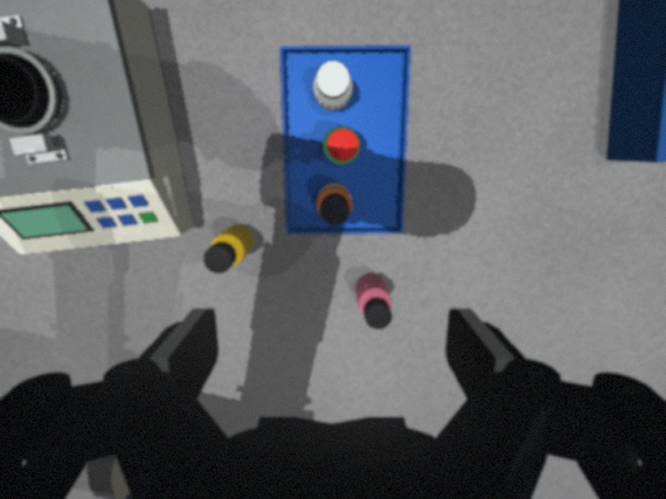

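The wrist view shows the black cap at (335,207), with red (342,145) and white (333,82) behind it, yellow to the left and pink below.

```bash
python3 - <<'E'
from h import *
c=load('wrist');V=c['pixels'].max(2).astype(int)
m=np.zeros(V.shape,np.uint8); m[140:180,240:280]=(V[140:180,240:280]<55)
n,l,st,ce=cv2.connectedComponentsWithStats(m); i=1+np.argmax(st[1:,4]); print(st[i],ce[i])
p=plane(c,*ce[i],.104); print(p, plane(c,st[i,0],ce[i][1],.1)-plane(c,st[i,0]+st[i,2],ce[i][1],.1))
print('green',plane(c,342/1.3,145/1.3,.104),'togo',togo([p[0],p[1],.16]))
E
```

```text
[247 149  22  24 395] [257.01265823 160.6278481 ]
[ 0.43157117 -0.28979143  0.104     ] [0.00321199 0.03006153 0.        ]
green [ 0.49474026 -0.30437435  0.104     ] togo [161.00737572   2.0852938   -4.65592394]
```

```bash
python3 -m crank '[-1,45,2,-3,0,-1,90,2,-3,0,-1,135,2,-3,0,-1,180,2,-3,0,-1,220,2,-3,0,-1,255,2,-3,0,-1,277,2,-3,0,-1,277,2,-3,0]' 30; python3 -m crank '[1,0,0,0,0,1,0,0,0,0,1,0,0,0,0,1,0,0,0,0,1,0,0,0,0,1,0,0,0,0]' 35;  python3 - <<'E'
from h import *
c=cap('wrist'); d=cap('top');s=manip.read_state();print(s['eef_pos'],s['wrist_force'])
cv2.imwrite('pics/b2.png',cv2.resize(c['pixels'][60:320,100:420],None,fx=1.8,fy=1.8)[...,::-1])
E
```

```text
clock: 14.4
eef_pos: [0.4278, -0.2882, 0.0415]
tool_rot: [-0.704, 0.036, 0.708, 0.038]
wrist_force: [-0.5, -0.6, 0.5]
finger_gap: 0.999
clock: 15.0
eef_pos: [0.4309, -0.2911, 0.0456]
tool_rot: [0.707, -0.038, -0.705, -0.038]
wrist_force: [-0.7, 1.4, 6.7]
finger_gap: 0.358
[ 0.43091202 -0.29111102  0.04567975] [-0.49194784  1.53334996  5.97880527]
```

View pics/b2.png

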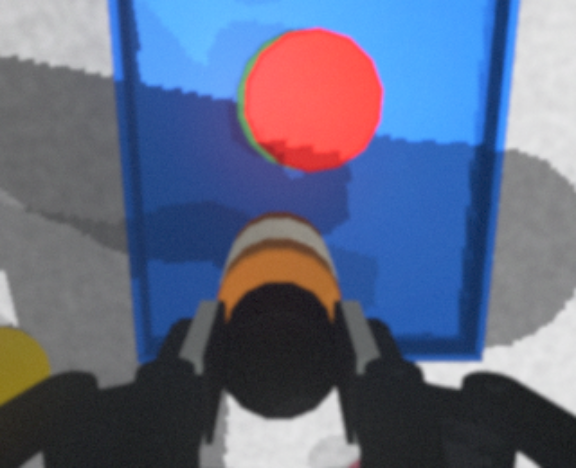

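The black cap is gripped squarely. Lifting and carrying to the reader, stopping short to look at the neck.

```bash
python3 -m crank '[1,-10,0,0,0,1,-40,0,0,0,1,-80,0,0,0,1,-125,0,0,0,1,-170,0,0,0,1,-215,0,0,0,1,-250,0,0,0,1,-255,0,0,0]' 50; python3 -m crank '[1,0,-30,-4,0,1,0,-75,-9,0,1,0,-120,-15,0,1,0,-165,-20,0,1,0,-210,-26,0,1,0,-255,-31,0,1,0,-294,-36,0,1,0,-294,-36,0]';python3 -m crank '[1,0,0,0,0,1,0,0,0,0]';  python3 - <<'E'
from h import *
c=cap('wrist');s=manip.read_state();print(s['eef_pos'],s['wrist_force'],s['finger_gap'],R.from_quat(s['tool_rot']).as_matrix().round(3)[:,1])
save(c,'pics/n1.png',s=1.5)
print(proj(c,[.575,-.003,.126]))
E
```

```text
clock: 15.9
eef_pos: [0.431, -0.2919, 0.3048]
tool_rot: [0.709, -0.039, -0.703, -0.037]
wrist_force: [0.6, -0.6, -0.7]
finger_gap: 0.351
clock: 16.7
eef_pos: [0.4972, 0.0017, 0.2978]
tool_rot: [-0.705, 0.036, 0.707, 0.037]
wrist_force: [-0.2, -0.1, -1.5]
finger_gap: 0.351
clock: 16.9
eef_pos: [0.4969, -0.0028, 0.2991]
tool_rot: [-0.706, 0.038, 0.706, 0.038]
wrist_force: [0.7, 0.1, -1.3]
finger_gap: 0.352
[ 0.49692642 -0.00308848  0.29924762] [-0.13640027  0.16256251 -1.18148535] 0.35421602788457013 [-0.108 -0.994  0.   ]
(np.float64(248.71681164192694), np.float64(103.65045693522796))
```

View pics/n1.png

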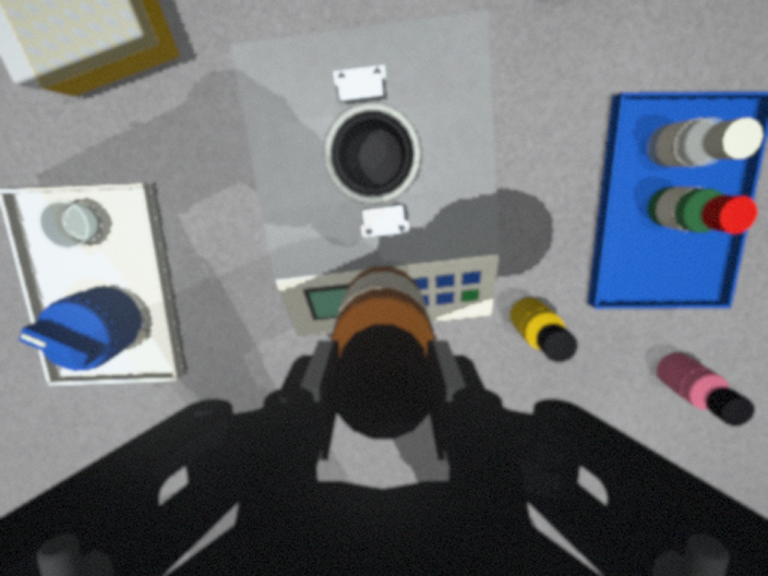

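The neck is at (372,153), almost where predicted. The bottle hangs upright. Fitting the neck circle.

```bash
python3 - <<'E'
from h import *
c=load('wrist');V=c['pixels'].max(2).astype(int)
m=np.zeros(V.shape,np.uint8); m[65:140,210:290]=(V[65:140,210:290]<75)
m=cv2.morphologyEx(m,cv2.MORPH_CLOSE,np.ones((9,9)))
n,l,st,ce=cv2.connectedComponentsWithStats(m);i=1+np.argmax(st[1:,4]);cn=cv2.findContours((l==i).astype(np.uint8),0,2)[0][0];e=cv2.fitEllipse(cn);print(e)
for z in(.126,.120): 
    P=plane(c,*e[0],z);print(P,np.linalg.norm(plane(c,e[0][0]-e[1][0]/2,e[0][1],z)-plane(c,e[0][0]+e[1][0]/2,e[0][1],z)))
    print(togo([P[0],P[1],.2]))
E
```

```text
((247.83790588378906, 102.08187866210938), (52.0234489440918, 54.37611770629883), 177.56239318847656)
[ 0.57682697 -0.00218798  0.126     ] 0.05992318039337256
[ 99.22496998  -9.55684827 -79.36037382]
[ 0.57706436 -0.00207753  0.12      ] 0.06093923579739646
[ 99.22488354  -9.69233245 -79.58443234]
```

```bash
python3 - <<'E'
from h import *
c=load('wrist');s=manip.read_state();print(plane(c,383/1.5,382/1.5,s['eef_pos'][2]+.0584)-s['eef_pos'])
print(togo([.5768,-.0022,.11]))
E
```

```text
[0.00417333 0.00077731 0.0584    ]
[189.22497472  -9.5606377  -79.3583077 ]
```

```bash
python3 -m crank '[1,0,-4,-40,0,1,0,-9,-78,0,1,0,-9,-78,0,1,45,-9,-78,0,1,90,-9,-78,0,1,115,-9,-78,0,1,115,-9,-78,0,1,115,-9,-78,0]'; python3 -m crank '[1,6,0,0,0,1,12,0,0,0,1,18,0,0,0,1,24,0,0,0,1,30,0,0,0,1,36,0,0,0,1,36,0,0,0]'; python3 -c "
from h import *
s=manip.read_state();print(s['eef_pos'],s['wrist_force'],s['torque'])"
```

```text
clock: 17.75
eef_pos: [0.5761, -0.0027, 0.1857]
tool_rot: [0.707, -0.039, -0.706, -0.038]
wrist_force: [0.4, -0.3, -0.1]
finger_gap: 0.358
clock: 18.45
eef_pos: [0.5751, -0.0016, 0.147]
tool_rot: [-0.705, 0.038, 0.707, 0.038]
wrist_force: [-0.2, -0.8, -0.9]
finger_gap: 0.356
[ 0.57509116 -0.00161668  0.14704091] [-0.20815363 -0.79585902 -0.91603032] [0.04800519 0.03037352 0.01412331]
```

No contact, and the foot is 20 mm inside the bore. Continuing.

```bash
python3 -m crank '[1,8,0,0,0,1,16,0,0,0,1,24,0,0,0,1,32,0,0,0,1,39,0,0,0,1,45,0,0,0,1,45,0,0,0]'; python3 -m crank '[1,2,0,0,0,1,4,0,0,0,1,5,0,0,0,1,5,0,0,0]'; python3 -c "
from h import *
s=manip.read_state();print(s['eef_pos'],s['wrist_force'],s['torque'])"
```

```text
clock: 19.15
eef_pos: [0.5751, -0.0017, 0.1021]
tool_rot: [-0.705, 0.038, 0.707, 0.038]
wrist_force: [0.2, -0.5, -0.8]
finger_gap: 0.35
clock: 19.55
eef_pos: [0.5757, -0.0016, 0.0983]
tool_rot: [0.706, -0.038, -0.706, -0.038]
wrist_force: [1.2, 0.5, -1.1]
finger_gap: 0.356
[ 0.57574613 -0.00162383  0.09825896] [ 1.16515349  0.52303149 -1.11044878] [-0.06139367 -0.01399608  0.02471361]
```

```bash
python3 -m crank '[1,1,0,0,0,1,2,0,0,0,1,2,0,0,0,1,2,0,0,0]'; python3 -c "
from h import *
s=manip.read_state();print(s['eef_pos'],s['wrist_force'])"
```

```text
clock: 19.95
eef_pos: [0.5765, -0.0017, 0.0978]
tool_rot: [0.707, -0.038, -0.705, -0.038]
wrist_force: [-1.6, 0.4, 5.6]
finger_gap: 0.359
[ 0.57651408 -0.00173501  0.09783045] [-1.57228104  0.36374003  5.56341389]
```

Floor contact at TCP 0.0978, against 0.0976 expected. Releasing and rising.

```bash
python3 -m crank '[1,-1,0,0,0,-1,-1,0,0,0,-1,-1,0,0,0,-1,-1,0,0,0,-1,-1,0,0,0,-1,-1,0,0,0,-1,-1,0,0,0]'; python3 -m crank '[-1,-15,0,0,0,-1,-50,0,0,0,-1,-100,0,0,0,-1,-150,0,0,0,-1,-200,0,0,0,-1,-225,0,0,0,-1,-225,0,0,0,-1,-225,0,0,0]';  python3 - <<'E'
from h import *
c=cap('wrist');s=manip.read_state();print(s['eef_pos'],s['q'])
save(c,'pics/n2.png',s=1.5)
print(proj(c,[.5765,-.002,.156]),togo([.4353,.3174,.32]))
E
```

```text
clock: 20.65
eef_pos: [0.5757, -0.0016, 0.0972]
tool_rot: [-0.706, 0.038, 0.706, 0.038]
wrist_force: [-0.2, -0.1, -0.4]
finger_gap: 1.003
clock: 21.45
eef_pos: [0.5759, -0.0014, 0.3224]
tool_rot: [0.706, -0.038, -0.706, -0.038]
wrist_force: [0.8, -0.3, -0.6]
finger_gap: 0.999
[ 0.57550283 -0.00144282  0.32130724] [ 2.68654696e-01  3.16431453e-01  5.13958853e-01 -6.38445740e-04
 -1.76977199e+00  1.19487382e+00]
(np.float64(256.38902234828595), np.float64(170.73362799816118)) [   1.59612226 -302.02152912  173.49274218]
```

View pics/n2.png

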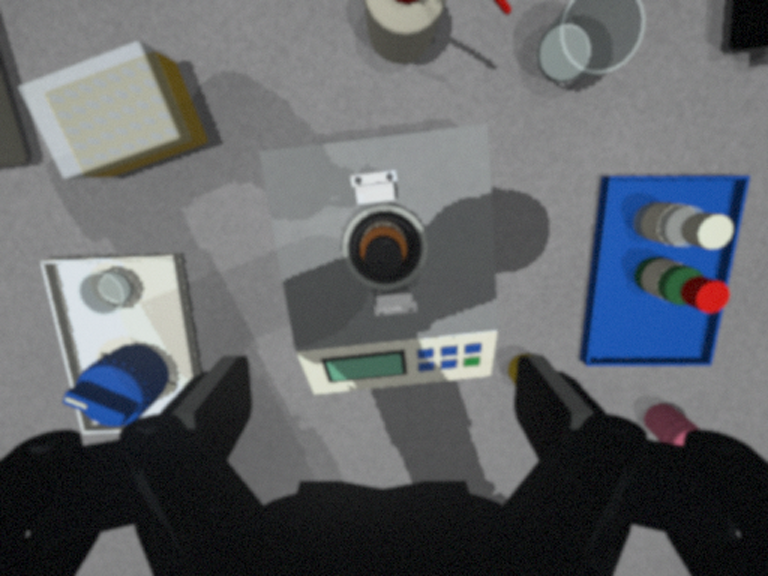

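The bottle stands upright in the well, with its black cap at (385,257). Back for the light cap.

```bash
python3 -m crank '[-1,2,-302,173,-64.4,-1,2,-302,173,-64.4,-1,2,-302,173,-64.4,-1,2,-302,173,-64.4,-1,2,-302,173,-64.4,-1,2,-302,173,-64.4,-1,2,-302,173,-64.4,-1,2,-302,173,-64.4]';python3 -m crank '[-1,0,0,0,0,-1,0,0,0,0]'; python3 - <<'E'
from h import *
s=manip.read_state();print(s['eef_pos'],R.from_quat(s['tool_rot']).as_matrix().round(3)[:,1]); print(togo([.4353,.3174,.0440]))
E
```

```text
clock: 22.3
eef_pos: [0.433, 0.3212, 0.3174]
tool_rot: [-0.614, -0.348, 0.617, -0.348]
wrist_force: [-0.0, -0.6, -0.7]
finger_gap: 1.001
clock: 22.5
eef_pos: [0.436, 0.3166, 0.3195]
tool_rot: [-0.618, -0.343, 0.619, -0.344]
wrist_force: [-0.4, -0.2, 0.3]
finger_gap: 0.997
[0.43601825 0.31656668 0.31949377] [ 0.849 -0.528 -0.   ]
[275.49279447  -1.04518238  -0.81037336]
```

```bash
python3 -m crank '[-1,50,-1,-1,0,-1,100,-1,-1,0,-1,150,-1,-1,0,-1,200,-1,-1,0,-1,240,-1,-1,0,-1,265,-1,-1,0,-1,275,-1,-1,0,-1,275,-1,-1,0]';python3 -m crank '[1,0,0,0,0,1,0,0,0,0,1,0,0,0,0,1,0,0,0,0,1,0,0,0,0,1,0,0,0,0]' 110;  python3 -m crank '[1,-15,0,0,0,1,-60,0,0,0,1,-105,0,0,0,1,-150,0,0,0,1,-195,0,0,0,1,-240,0,0,0,1,-240,0,0,0,1,-240,0,0,0]'; python3 - <<'E'
from h import *
c=cap('wrist'); save(c,'pics/g1.png',s=1.3);s=manip.read_state();print(s['eef_pos'],s['q'][5],R.from_quat(s['tool_rot']).as_matrix().round(3)[:,1],togo([.5758,-.0025,.285]))
E
```

```text
clock: 23.3
eef_pos: [0.4357, 0.3171, 0.0444]
tool_rot: [-0.617, -0.343, 0.619, -0.344]
wrist_force: [0.6, 0.0, 0.6]
finger_gap: 1.001
clock: 23.9
eef_pos: [0.4363, 0.3189, 0.0462]
tool_rot: [0.618, 0.344, -0.617, 0.344]
wrist_force: [-0.3, -0.1, 4.8]
finger_gap: 0.144
clock: 24.7
eef_pos: [0.4356, 0.319, 0.2855]
tool_rot: [0.618, 0.345, -0.617, 0.344]
wrist_force: [0.3, 0.2, -3.2]
finger_gap: 0.142
[0.43511454 0.31851614 0.28402229] 1.6662048090227939 [ 0.85  -0.526 -0.001] [ -1.02966598 288.50804886 199.01447619]
```

View pics/g1.png

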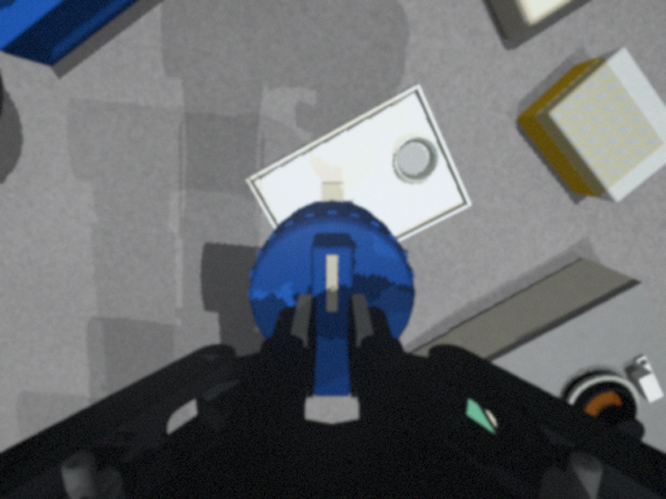

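The cap is held straight in the jaws. Carrying it to the well, still turned 57°.

```bash
python3 -m crank '[1,0,41,28,0,1,0,83,57,0,1,0,124,85,0,1,0,166,114,0,1,0,207,142,0,1,0,249,171,0,1,0,290,199,0,1,0,290,199,0]';  python3 -m crank '[1,0,0,0,0,1,30,0,0,0,1,60,0,0,0,1,75,0,0,0,1,75,0,0,0,1,75,0,0,0]'; python3 - <<'E'
from h import *
s=manip.read_state();print(s['eef_pos'],s['q'][5],s['wrist_force'],R.from_quat(s['tool_rot']).as_matrix().round(3)[:,1],togo([.5768,-.0033,.174]))
E
```

```text
clock: 25.55
eef_pos: [0.5779, -0.0084, 0.2819]
tool_rot: [-0.616, -0.343, 0.621, -0.342]
wrist_force: [0.6, 1.9, -1.7]
finger_gap: 0.14
clock: 26.15
eef_pos: [0.5774, -0.0025, 0.2105]
tool_rot: [-0.617, -0.345, 0.618, -0.345]
wrist_force: [0.5, -0.1, -0.8]
finger_gap: 0.142
[ 0.5774106  -0.00253356  0.21051247] 2.322331276508169 [ 0.5046127  -0.12271458 -0.75335844] [ 0.851 -0.525 -0.   ] [36.51306268 -0.11668946  0.95055009]
```

```bash
python3 -m crank '[1,10,0,1,0,1,20,0,1,0,1,30,0,1,0,1,37,0,1,0,1,42,0,1,0,1,42,0,1,0,1,42,0,1,0]'; python3 -m crank '[1,3,0,0,0,1,6,0,0,0,1,9,0,0,0,1,9,0,0,0]'; python3 -c "
from h import *
s=manip.read_state();print(s['eef_pos'],s['wrist_force'],s['torque'])"
```

```text
clock: 26.85
eef_pos: [0.5773, -0.0042, 0.1685]
tool_rot: [0.618, 0.344, -0.618, 0.344]
wrist_force: [-0.4, -0.3, -1.2]
finger_gap: 0.141
clock: 27.25
eef_pos: [0.5773, -0.0041, 0.1593]
tool_rot: [0.618, 0.344, -0.618, 0.344]
wrist_force: [-0.5, 1.0, -1.4]
finger_gap: 0.139
[ 0.57730814 -0.00405023  0.15934994] [-0.46720988  0.95794247 -1.41869761] [0.21314721 0.01742374 0.0323176 ]
```

Over the neck with no side load. Pressing.

```bash
python3 -m crank '[1,4,0,0,0,1,8,0,0,0,1,12,0,0,0,1,15,0,0,0,1,15,0,0,0,1,15,0,0,0]'; python3 -c "
from h import *
s=manip.read_state();print(s['eef_pos'],s['wrist_force'],s['torque'])"
```

```text
clock: 27.85
eef_pos: [0.5779, -0.0041, 0.1468]
tool_rot: [0.619, 0.344, -0.616, 0.345]
wrist_force: [-4.6, 3.1, 11.7]
finger_gap: 0.141
[ 0.57789268 -0.00407528  0.14684665] [-4.63043825  3.06096746 11.68772356] [0.8965399  1.63297259 0.01515889]
```

```bash
python3 -m crank '[1,2,-1,0,0,1,4,-1,0,0,1,4,-1,0,0,1,4,-1,0,0]'; python3 -c "
from h import *
s=manip.read_state();print(s['eef_pos'],s['wrist_force'],s['torque'])"
```

```text
clock: 28.25
eef_pos: [0.5779, -0.004, 0.1442]
tool_rot: [0.619, 0.343, -0.616, 0.346]
wrist_force: [-3.7, 1.9, 16.4]
finger_gap: 0.138
[ 0.57793284 -0.00401458  0.14418403] [-3.74839089  1.93143444 16.38833359] [ 0.54938287  1.6696517  -0.01005136]
```

```bash
python3 -m crank '[1,-1,0,0,8,1,-1,0,0,16,1,-1,0,0,24,1,-1,0,0,32,1,-1,0,0,40,1,-1,0,0,48,1,-1,0,0,54,1,-1,0,0,57]';python3 -m crank '[1,0,0,0,0,1,0,0,0,0]'; python3 -c "
from h import *
s=manip.read_state();y=R.from_quat(s['tool_rot']).as_matrix()[:,1];print(s['eef_pos'],s['wrist_force'],s['torque'],np.degrees(np.arctan2(y[1],y[0])),y[2])"
```

```text
clock: 29.05
eef_pos: [0.5787, -0.0042, 0.1453]
tool_rot: [0.71, 0.006, -0.704, 0.007]
wrist_force: [-2.3, -0.0, 14.2]
finger_gap: 0.141
clock: 29.25
eef_pos: [0.5787, -0.0042, 0.1453]
tool_rot: [0.71, 0.008, -0.704, 0.009]
wrist_force: [-2.8, 1.3, 15.2]
finger_gap: 0.141
[ 0.57872639 -0.00422998  0.14531316] [-2.79250706  1.3290029  15.21128201] [0.17942734 0.79439314 0.01015104] -88.69274228817385 0.0013448407164740658
```

The cap is turned to −88.7°, against −89.15° when it was first gripped. Letting it rise.

```bash
python3 -m crank '[1,0,0,0,0.8,1,-2,0,0,0.8,1,-4,0,0,0.8,1,-6,0,0,0.8,1,-8,0,0,0.8,1,-10,0,0,0.8,1,-10,0,0,0.8,1,-10,0,0,0.8]'; python3 -c "
from h import *
s=manip.read_state();y=R.from_quat(s['tool_rot']).as_matrix()[:,1];print(s['eef_pos'],s['wrist_force'],s['torque'],np.degrees(np.arctan2(y[1],y[0])),y[2])"
```

```text
clock: 30.05
eef_pos: [0.5782, -0.0041, 0.1531]
tool_rot: [0.709, 0.003, -0.705, 0.003]
wrist_force: [2.1, -0.7, 7.1]
finger_gap: 0.14
[ 0.57816139 -0.0040683   0.15313509] [ 2.06850192 -0.68994325  7.05249916] [-0.30073304 -0.72757348  0.13525099] -89.51939340144949 0.0008790379140746754
```

```bash
python3 -m crank '[1,-1,0,0,0,1,-2,0,0,0,1,-3,0,0,0,1,-3,0,0,0,1,-3,0,0,0]'; python3 -c "
from h import *
s=manip.read_state();print(s['eef_pos'],s['wrist_force'],s['torque'])"
```

```text
clock: 30.55
eef_pos: [0.5777, -0.0037, 0.1533]
tool_rot: [0.708, 0.003, -0.706, 0.003]
wrist_force: [8.3, -0.7, -3.8]
finger_gap: 0.143
[ 0.5776559  -0.00374068  0.15333283] [ 8.27607489 -0.72373985 -3.75238094] [-0.65968058 -2.63694097 -0.01872027]
```

It holds at 0.1533 with the force going from +7 to −4 N, so it is locked. Relieving the pull and letting go.

```bash
python3 -m crank '[1,2,0,0,0,1,2,0,0,0,-1,2,0,0,0,-1,2,0,0,0,-1,2,0,0,0,-1,2,0,0,0,-1,2,0,0,0,-1,2,0,0,0]'; python3 -m crank '[-1,-15,0,0,0,-1,-60,0,0,0,-1,-110,0,0,0,-1,-150,0,-0,0,-1,-170,0,0,0,-1,-170,0,0,0,-1,-170,0,0,0]';  python3 - <<'E'
from h import *
c=cap('wrist');d=cap('side');s=manip.read_state();print(s['eef_pos'],s['finger_gap'])
a=cv2.resize(c['pixels'][100:235,180:345],(480,393),interpolation=cv2.INTER_CUBIC); b=cv2.resize(d['pixels'][125:225,200:300],(320,393))[:, :310]
cv2.imwrite('pics/f1.png',np.hstack([a,b])[...,::-1])
P=lambda x,y,z: plane(c,180+x*165/480,100+y*135/393,z)
np.save('dummy.npy',0)
E
```

```text
clock: 31.35
eef_pos: [0.5762, -0.0036, 0.1522]
tool_rot: [-0.707, -0.003, 0.707, -0.003]
wrist_force: [0.5, -0.5, -0.4]
finger_gap: 1.0
clock: 32.05
eef_pos: [0.5763, -0.0034, 0.3219]
tool_rot: [-0.707, -0.003, 0.707, -0.003]
wrist_force: [0.2, 0.8, -0.3]
finger_gap: 0.997
[ 0.57578586 -0.00349599  0.32074505] 0.9983192056533391
```

View pics/f1.png

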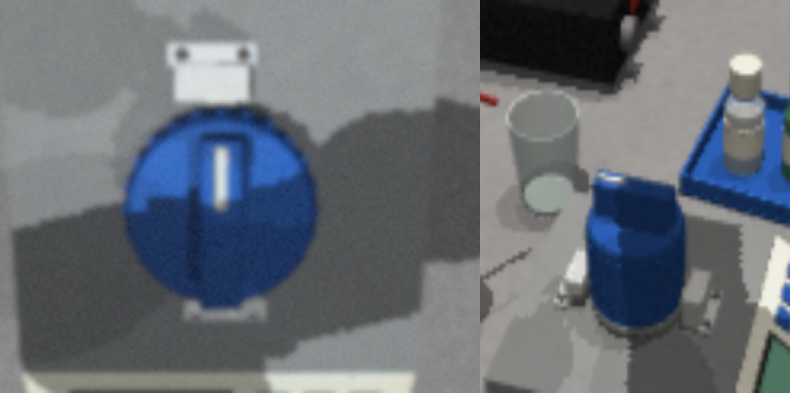

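The cap sits upright between the claws, with its bar end at side pixel (236.6,168.8) against (236.9,169.0) when it was locked at the start. Checking the mark's angle, then handing in.

```bash
python3 - <<'E'
from h import *
c=load('wrist');P=lambda x,y,z: plane(c,180+x*165/480,100+y*135/393,z)
a,b=P(221.5,147,.199),P(220,208,.199);d=a-b;print(a,b,np.degrees(np.arctan2(d[1],d[0])))
print(manip.read_state()['wrist_force']); print(manip.hand_in())
E
```

```text
[ 0.60631152 -0.00326796  0.199     ] [ 0.58437695 -0.00293883  0.199     ] -0.8596531403116972
[-0.70867055 -0.25978246 -0.41423445]
the job is handed in; nothing more can be done
None
```

The amber bottle is in the reader's well and the blue light cap is locked back over it. I handed the job in at about 32 s; the hand-in gives no verdict.

**What I did:** I pressed the cap down and turned it 57° counter-clockwise off its catches, then stood it in the white tray. I lowered the bottle into the well until it touched the floor, and let go. Then I refitted the cap, pressed it, turned it clockwise and let it rise.

**Last checks:**
- **Bottle:** floor contact came at TCP height 97.8 mm against 97.6 mm expected. The wrist view after release showed it upright in the well.
- **Cap lock:** when pulled up, the cap held at the same height while the wrist force went from +7 N to −4 N.
- **Cap position:** in the side view the bar end is within about 0.3 pixel of where it was when first locked. The mark reads −0.9°, against +0.9° before, which is about measurement noise and well inside 8°.
- **Robot:** the gripper is open, well above the cap, and the wrist force is about zero.

**What disagreed:**
- **Missed first grasp:** the fingertips stand about 31 mm above the reported TCP, so my first grasp of the cap closed above its bar without touching it. I measured the offset from two views and corrected for it.
- **Bystanders:** in the last views the beaker and clear bottle, all I could see of them there, stood in place, and no move met unexpected force. I did not measure the positions of the other items.
- **Pictures:** I viewed 14 pictures, four over the budget of 10.

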